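# Carry the tasting flight from the cellar crate to the serving rack

## Robot

A 6-joint arm with a two-finger parallel gripper is mounted at the origin on a cart in front of the work surface, level with it; the furniture and walls round the work are solid. World frame = base frame: x ahead of the robot, y to its left, z up, the work surface at z = 0. Lengths are in m, angles in rad, forces in N, time in s.
With the tool pointing down it reaches from about 0.375 to 0.975 m from the base axis. Payload 3.8 kg.
Tool frame: the origin (TCP) lies midway between the tips of the shut fingers; the grasp point (between the pads) lies 19 mm behind it; z points along the fingers, y is the line along which they close (so a half turn about z gives the same grasp; the last joint's range is limited). The gripper opens to 85 mm and grips with 20 to 120 N. Pads are 22 mm wide; open, the fingers measure 114 mm over their backs; the gripper's body (76 mm by 85 mm) begins 54 mm behind the grasp point. The pads swing forward as they close: fully open they stand 13 mm farther back than shut.
Start: joints at [-1.32, 0.264, 1.604, -0, 1.274, -0.037], TCP at [0.192, -0.647, 0.231] pointing down, gripper open.
Joint ranges: [-2.63, 2.63], [-0.94, 2.18], [0.31, 2.57], [-1.31, 4.45], [0, 2.66], [-2.55, 2.55]. Speed limits (rad/s): [2.57, 2.57, 3.14, 3.14, 3.14, 3.14].

## Interface

Orientations are given as a rotation vector (axis times angle).
In Python, from workcell import read_state, vision, ticket gives the robot as it stands. The module is installed in compiled form; this text tells all that it offers.
- The arm moves only by the tool jog_arm, never from a script. Its arguments are lists of equal length, an entry for each row: "turn": the turn, a rotation vector about the tool's x, y, z in rad, a list of three; "delta_pos": the shift along the tool's x, y, z in m, a list of three; "gripper": the finger opening in m, from 0 to 0.0854. In form: {"turn": [[rx, ry, rz], ...], "delta_pos": [[dx, dy, dz], ...], "gripper": [gripper, ...]}. A call has 1 to 20 rows; each row shifts and turns the commanded pose from where the row before left it, along the tool's axes as they then stand; what a row does not reach is not made up. A row lasts 1/12 s, in which the tool goes at most 41.7 mm and 7.16 degrees, less where a joint would pass 70% of its speed; a pose out of reach is approached as far as the arm can. A call with a gripper value outside its range is refused whole. The fingers move at their own pace and stop on an object; "grip_force" is the grip in N (left out, the last holds). Time passes only in rows, so rows that do not move let the fingers close. It gives the time, the measured TCP pose, the force, the opening and the grip force at its end, in the units of the state.
- read_state(): the state, without advancing time (a new reading comes with each control period).
- vision.read_camera(name): name is "scene" or "top"; returns the picture (384x512x3 uint8, red, green, blue); there is no depth.
- vision.calibration(name): a dict with "vfov" (degrees; the focal length in pixels is half the picture's height over the tangent of half this angle, whatever the lens; pixels are square), "cx", "cy" (the principal point, pixels), "dist" ([k1, k2, p1, p2, k3] as OpenCV has them; the pictures are not rectified), "R" (3x3) and "t" (3): a world point X has camera coordinates R X + t. Camera axes: x right, y down, z forward; pixel columns grow to the right and rows downward; lengths in m; the calibration is good to about 2 mm. A picture is of the moment at which its call begins. calibration takes no time and is no camera call.
- ticket.finish_job(): hands the job in; it is judged then, once.
The state is a dict: "time": time; "q": joint angles; "joint_vel": joint speeds; "joint_torque": joint torques, N m; "tool_pos": TCP position; "tcp_rot": TCP orientation; "wrist_force": force on the tool from outside, world axes, zero at the start; "torque": the same for the moment, N m; "width": opening from 0.0 (shut) to 1.0 (fully open); "grip_force": force on a finger pad.
Only numpy, scipy, OpenCV 4.12 (cv2) and the standard library are available. Lean on these libraries where they do the work, as an engineer would, in place of code of your own. Each camera call takes 0.05 s, during which the arm holds its last target. There are 200 camera calls.

## Task

Move the three half bottles out of the pine crate and into the steel serving rack, one in each place, so that they stand there in the same order from left to right (seen from the robot) as they stand in the crate now: it is the order of the tasting. Carry each bottle straight from crate to rack without standing it on the cloth, set it down gently, fully down on its cork pad and upright, do not knock the bottles together, and leave the tasting glass and the corkscrew alone.

Things in the scene. Friction and masses are not known exactly. Their poses are not given: they have to be found in the camera images.
- bottle_green: Straight half bottle, 59 mm across and round, 241 mm high, about 0.7 kg. The body is 59 mm wide up to 155 mm above its foot; above the sloping shoulder the 27 mm wide neck runs from 183 to 240 mm. Dark green glass, gold foil on neck and top, cream label. Origin: centre of its foot, z up.
- bottle_pale: Straight half bottle, 59 mm across and round, 268 mm high, about 0.4 kg. The body is 59 mm wide up to 155 mm above its foot; above the sloping shoulder the 27 mm wide neck runs from 183 to 240 mm; a bare brown cork, 19 mm wide, stands out of the neck up to 268 mm. Pale olive see-through glass, bare glass neck without foil, cream label. Origin: centre of its foot, z up.
- bottle_dark: Straight half bottle, 59 mm across and round, 241 mm high, about 0.7 kg. The body is 59 mm wide up to 155 mm above its foot; above the sloping shoulder the 27 mm wide neck runs from 183 to 240 mm. Black glass, white foil on neck and top, dark label. Origin: centre of its foot, z up.
- crate: Open pine crate, fixed, 96 (x) by 272 mm (y), 73 mm high; the three bottles stand in it at the start, in any order. Origin: centre of its underside on the table top; z up, y along the row, to the robot's left (crate turned up to 0.3 rad). Partitions make three square places, 80 mm wide inside, centred at y = +88 (left), 0 and -88 mm (right), floor 10 mm above the origin.
- rack: Empty serving rack, fixed, left or right of the crate: dark wooden board 104 (x) by 280 mm (y), frame of round steel bars with brass caps, 75 mm high. Origin: centre of its underside on the table top; z up, y along the row, to the robot's left (turned up to 0.3 rad). Three square places, 80 mm wide inside, 88 mm apart, each with a cork pad 74 mm across, its top 18 mm above the origin.
- place_left (a point): Centre of the top of the cork pad in the left place of the rack (y = +88 mm in the rack's frame). Axes as the rack's.
- place_middle (a point): Centre of the top of the cork pad in the middle place of the rack. Axes as the rack's.
- place_right (a point): Centre of the top of the cork pad in the right place of the rack (y = -88 mm in the rack's frame). Axes as the rack's.
- tasting_glass: Empty stemmed tasting glass, 64 mm across, 155 mm high, loose, standing behind crate and rack; to be left alone. Origin: centre of its foot.
- corkscrew: Silvery wing corkscrew with a wooden handle, 43 x 65 mm, 125 mm high, loose, standing on its bell behind crate and rack; to be left alone. Origin: centre of its foot.
Not all that is in view belongs to the job. What is shaped like the bottle_green but orange or turquoise is not meant. Leave any blue or turquoise look-alike of the bottle_dark alone.

How it is judged:
At the end, for the whole second after the job is handed in: Each place of the rack holds one half bottle (foot within 15 mm of the place's centre and 6 mm of the cork pad, upright within 0.1 rad), at rest and released, in the left-to-right order of the crate: so each has travelled 272 to 358 mm, as far as the rack lies from the crate (((horizontal distance between bottle_green and place_left below 0.015 m and z of bottle_green in the frame of place_left between -0.006 and 0.006 m) or (horizontal distance between bottle_green and place_middle below 0.015 m and z of bottle_green in the frame of place_middle between -0.006 and 0.006 m) or (horizontal distance between bottle_green and place_right below 0.015 m and z of bottle_green in the frame of place_right between -0.006 and 0.006 m)) and distance of bottle_green from where it was at the start of the episode between 0.272 and 0.358 m and angle between each of bottle_green, bottle_pale, bottle_dark's own z axis and vertical below 0.1 rad and linear speed of each of bottle_green, bottle_pale, bottle_dark below 0.02 m/s and contact force between each of bottle_green, bottle_pale, bottle_dark and the fingers below 0.1 N and ((horizontal distance between bottle_pale and place_left below 0.015 m and z of bottle_pale in the frame of place_left between -0.006 and 0.006 m) or (horizontal distance between bottle_pale and place_middle below 0.015 m and z of bottle_pale in the frame of place_middle between -0.006 and 0.006 m) or (horizontal distance between bottle_pale and place_right below 0.015 m and z of bottle_pale in the frame of place_right between -0.006 and 0.006 m)) and distance of bottle_pale from where it was at the start of the episode between 0.272 and 0.358 m and ((horizontal distance between bottle_dark and place_left below 0.015 m and z of bottle_dark in the frame of place_left between -0.006 and 0.006 m) or (horizontal distance between bottle_dark and place_middle below 0.015 m and z of bottle_dark in the frame of place_middle between -0.006 and 0.006 m) or (horizontal distance between bottle_dark and place_right below 0.015 m and z of bottle_dark in the frame of place_right between -0.006 and 0.006 m)) and distance of bottle_dark from where it was at the start of the episode between 0.272 and 0.358 m); the robot touches nothing.
It fails at once if two bottles are knocked together (more than 4 N) (contact force between bottle_green and bottle_pale above 4 N or contact force between any of bottle_green, bottle_pale and bottle_dark above 4 N).
It fails at once if a bottle is tipped over (more than 0.5 rad from upright) (angle between any of bottle_green, bottle_pale, bottle_dark's own z axis and vertical above 0.5 rad).
It fails at once if a bottle is stood or dropped on the cloth outside crate and rack (height (world z) of any of bottle_green, bottle_pale, bottle_dark below 0.005 m).
It fails at once if a bottle is dropped or banged into the rack (faster than 0.45 m/s within 30 mm of its pad, as after a fall of over 1 cm) ((linear speed of bottle_green above 0.45 m/s and (distance between bottle_green and place_left below 0.03 m or distance between bottle_green and place_middle below 0.03 m or distance between bottle_green and place_right below 0.03 m)) or (linear speed of bottle_pale above 0.45 m/s and (distance between bottle_pale and place_left below 0.03 m or distance between bottle_pale and place_middle below 0.03 m or distance between bottle_pale and place_right below 0.03 m)) or (linear speed of bottle_dark above 0.45 m/s and (distance between bottle_dark and place_left below 0.03 m or distance between bottle_dark and place_middle below 0.03 m or distance between bottle_dark and place_right below 0.03 m))).
It fails at once if the tasting glass or the corkscrew is shifted by more than 15 mm (distance of any of tasting_glass, corkscrew from where it was at the start of the episode above 0.015 m).
It also fails if it takes over 80 s, if anything falls off the work surface, if the arm or the gripper's body presses on something with over 40 N, if the wrist force passes 120 N, or if a joint passes its speed limit or range.

## Working session

There is one attempt and no reset: what is moved stays moved. The work goes in short steps, Python scripts to look and compute and a tool call to move; the robot and the scene stay as the last step left them, time stands still between calls to the robot, and variables do not carry over. Pictures are saved under pics/ and viewed, at most 14 in all, crops included, and the job is handed in when it is done.

Besides the shell and the picture viewer there is one more tool, called in YAML: its name, and indented under it one key for each argument. jog_arm: Moves the arm, as the interface text tells. Its arguments: {"type":"object","properties":{"turn":{"type":"array","items":{"type":"array","items":{"type":"number"}}},"delta_pos":{"type":"array","items":{"type":"array","items":{"type":"number"}}},"gripper":{"type":"array","items":{"type":"number"}},"grip_force":{"type":"number"}},"required":["turn","delta_pos","gripper"]}

```bash
mkdir -p pics; python3 - <<'E'
from workcell import read_state, vision
import cv2
print(read_state())
for n in("scene","top"):
    im=vision.read_camera(n); cv2.imwrite(f"pics/{n}0.png",im[...,::-1]); print(n,vision.calibration(n))
E
```

```text
{'time': 0.0, 'q': array([-1.31992573e+00,  2.64748622e-01,  1.60534707e+00,  1.89988517e-05,
        1.27371851e+00, -3.69228655e-02]), 'joint_vel': array([-7.34495473e-04, -3.67534977e-04,  3.99083220e-04, -1.76556012e-03,
        9.50294186e-04,  5.51636761e-06]), 'joint_torque': array([-2.47629441e-04, -5.15113342e+01, -3.67320693e+01, -7.91535695e-05,
        1.31642295e-02, -1.32959798e-05]), 'tool_pos': array([ 0.19139992, -0.64654109,  0.22997963]), 'tcp_rot': array([-3.10693671e+00, -4.50180737e-01,  3.43978419e-04]), 'wrist_force': array([-0.36985838, -0.1634345 ,  1.08759408]), 'torque': array([ 0.02037312,  0.01875974, -0.00084489]), 'grip_force': 0.0, 'width': 1.0037088162154262}
scene {'vfov': 50.36333087277347, 'cx': 257.30265798890997, 'cy': 196.6206184693067, 'dist': array([0.02846499, 0.        , 0.        , 0.        , 0.        ]), 'R': array([[-0.89942382, -0.43673991, -0.01717687],
       [-0.28309304,  0.61204463, -0.73841703],
       [ 0.33300919, -0.65928721, -0.67412555]]), 't': array([0.51352236, 0.1857531 , 0.86469498])}
top {'vfov': 48.34611585252229, 'cx': 255.32884402418955, 'cy': 190.71153409951535, 'dist': array([-0.03717435,  0.        ,  0.        ,  0.        ,  0.        ]), 'R': array([[-4.49112404e-01, -8.93474902e-01,  8.04735803e-04],
       [-8.27552308e-01,  4.15635993e-01, -3.77364411e-01],
       [ 3.36831153e-01, -1.70144999e-01, -9.26064497e-01]]), 't': array([0.26893259, 0.50793001, 1.04631812])}
```

View pics/scene0.png

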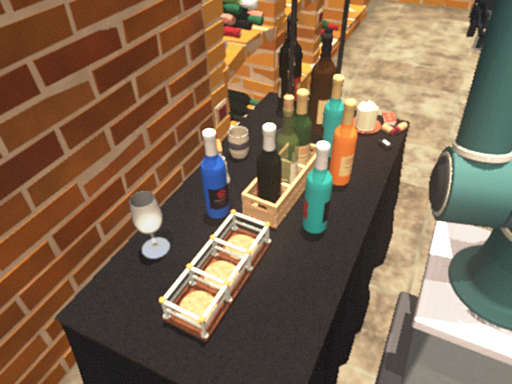

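View pics/top0.png

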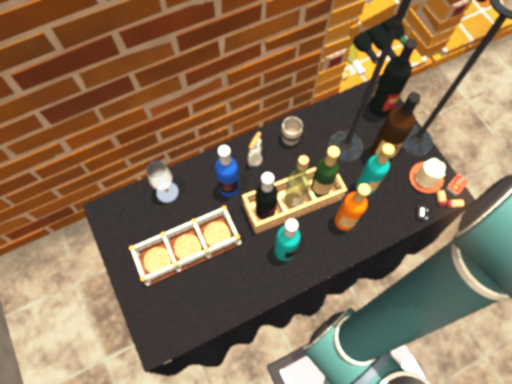

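The crate holds, left to right: dark (top 267,180 cap), pale (303,162) and green (332,153). The rack is on the left at about (185,245). Look-alikes outside the crate are turquoise (290,227), blue (225,155), orange (360,192) and teal (386,152), and none of them are meant. I'll confirm in enlarged crops and read pixels there.

```bash
python3 - <<'E'
import cv2
a=cv2.imread('pics/top0.png')[130:290,120:400]; cv2.imwrite('pics/topc.png',cv2.resize(a,None,fx=2.85,fy=2.85,interpolation=cv2.INTER_CUBIC))
a=cv2.imread('pics/scene0.png')[80:340,150:370]; cv2.imwrite('pics/scc.png',cv2.resize(a,None,fx=2.3,fy=2.3,interpolation=cv2.INTER_CUBIC))
E
```

```text
(no output)
```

View pics/topc.png

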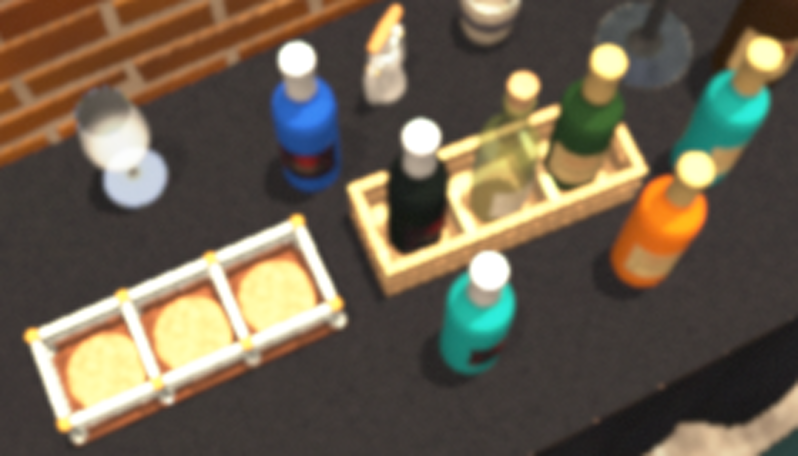

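View pics/scc.png

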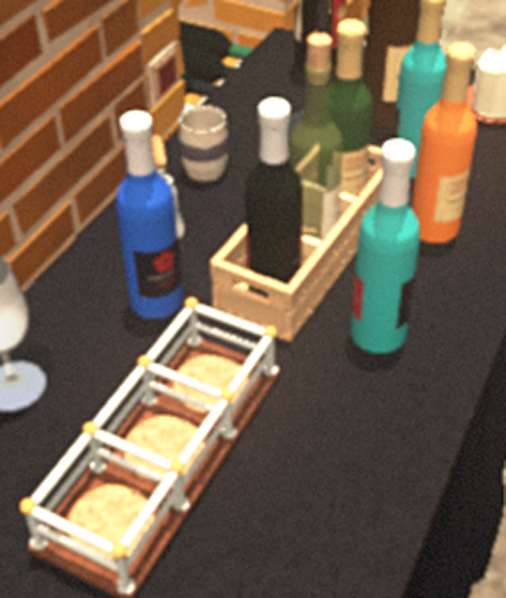

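Confirmed in the crops: from left to right the crate holds dark (black glass, white foil, top at crop 422,134), pale (cork at 523,81) and green (gold top at 610,57). The turquoise (488,270) stands in front of the crate, the blue (297,62) behind the gap, and the orange (695,168) front right. The rack caps are visible in both views.

```bash
cat > h.py <<'E'
import numpy as np, cv2
from workcell import vision
def cam(n):
    c=vision.calibration(n); f=192/np.tan(np.radians(c['vfov']/2))
    return np.array([[f,0,c['cx']],[0,f,c['cy']],[0,0,1]]),c['dist'],c['R'],c['t']
C={n:cam(n) for n in('scene','top')}
def und(n,p):
    K,d,R,t=C[n]; return cv2.undistortPoints(np.array(p,float).reshape(-1,1,2),K,d).reshape(-1,2)
def tri(pt,ps):
    P=lambda n:np.c_[C[n][2],C[n][3]]
    X=cv2.triangulatePoints(P('top'),P('scene'),und('top',pt).T,und('scene',ps).T); return (X[:3]/X[3]).T
def proj(n,X):
    K,d,R,t=C[n]; return cv2.projectPoints(np.array(X,float).reshape(-1,1,3),cv2.Rodrigues(R)[0],t,K,d)[0].reshape(-1,2)
def onz(n,p,z):
    K,d,R,t=C[n]; u=und(n,p); D=np.c_[u,np.ones(len(u))]@R; o=-R.T@t
    return o+D*((z-o[2])/D[:,2])[:,None]
E
cat > m.py <<'E'
from h import *
T=lambda p:(np.array(p)+.5)/2.85-.5+[120,130]
S=lambda p:(np.array(p)+.5)/2.3-.5+[150,80]
np.set_printoptions(precision=4,suppress=True)
def show(nm,a,b):
    X=tri(T(a),S(b)); e=np.linalg.norm(proj('top',X)-T(a),axis=1); print(nm);print(np.c_[X,e]);return X
caps=show('caps',[(32,336),(123,296),(209,258),(298,220),(66,426),(158,383),(248,344),(337,303)],[(28,506),(90,428),(145,361),(192,302),(120,551),(178,467),(228,396),(273,331)])
c=caps.mean(0);d=(caps[[0,1,4,5]].mean(0)-caps[[2,3,6,7]].mean(0));print('rack c',c,'yaw',np.arctan2(-d[0],d[1]),'len',np.linalg.norm(caps[0]-caps[3]))
show('pads',[(105,367),(192,332),(277,291)],[(112,514),(167,438),(213,374)])
show('bottles dark pale green',[(422,132),(523,80),(610,57)],[(274,104),(318,39),(351,26)])
show('turq blue orange teal',[(490,266),(297,58),(697,164),(766,52)],[(398,148),(136,120),(461,51),(431,2)])
# crate rim corners z=.073, outer: left-back, left-front, right-front
print('crate',onz('top',T([(349,186),(388,293),(648,170)]),.073))
E
python3 m.py
```

```text
caps
[[0.5881 0.3704 0.071  0.2133]
 [0.5865 0.2811 0.0698 0.2272]
 [0.5826 0.1943 0.0725 0.1886]
 [0.5812 0.1034 0.0693 0.0385]
 [0.4981 0.3727 0.0695 0.5657]
 [0.4967 0.2836 0.0686 0.2411]
 [0.4935 0.1957 0.0677 0.2817]
 [0.4907 0.1058 0.0696 0.0112]]
rack c [0.5397 0.2384 0.0698] yaw -0.03024371088370382 len 0.26714738262009036
pads
[[0.5436 0.3253 0.0264 0.3445]
 [0.537  0.238  0.0324 0.0157]
 [0.5374 0.1484 0.0288 0.4712]]
bottles dark pale green
[[ 0.5397 -0.0024  0.2509  0.0359]
 [ 0.5341 -0.0912  0.2749  0.2252]
 [ 0.5309 -0.1764  0.248   0.0851]]
turq blue orange teal
[[ 0.4166 -0.      0.2386  0.0862]
 [ 0.654   0.0582  0.2382  0.2297]
 [ 0.4171 -0.1954  0.2353  0.4892]
 [ 0.4839 -0.3115  0.2226  0.0445]]
crate [[ 0.5892  0.0453  0.073 ]
 [ 0.4772  0.0598  0.073 ]
 [ 0.4745 -0.2202  0.073 ]]
```

jog_arm:
  turn:
    - [0,0,0.0959]
    - [0,0,0.0959]
    - [0,0,0.0959]
    - [0,0,0]
  delta_pos:
    - [0,0,-0.04]
    - [0,0,-0.04]
    - [0,0,-0.03]
    - [0,0,0]
  gripper: [0.0854,0.0854,0.0854,0.0854]

```text
time: 0.43
tool_pos: [0.1924, -0.6502, 0.3504]
tcp_rot: [3.129, -0.005, 0.005]
wrist_force: [-0.4, -0.2, 0.4]
width: 0.997
grip_force: 0.0
```

```bash
python3 - <<'E'
from h import *
print(onz('top',[(347,147),(418,142)],0))
E
```

```text
[[ 0.61391162 -0.32195809  0.        ]
 [ 0.53032036 -0.52856111  0.        ]]
```

jog_arm:
  turn:
    - [0,0,0]
    - [0,0,0]
    - [0,0,0]
    - [0,0,0]
    - [0,0,0]
    - [0,0,0]
    - [0,0,0]
    - [0,0,0]
    - [0,0,0]
    - [0,0,0]
    - [0,0,0]
    - [0,0,0]
    - [0,0,0]
    - [0,0,0]
    - [0,0,0]
    - [0,0,0]
    - [0,0,0]
    - [0,0,0]
    - [0,0,0]
    - [0,0,0]
  delta_pos:
    - [0.018,-0.034,0]
    - [0.018,-0.034,0]
    - [0.018,-0.034,0]
    - [0.018,-0.034,0]
    - [0.018,-0.034,0]
    - [0.018,-0.034,0]
    - [0.018,-0.034,0]
    - [0.018,-0.034,0]
    - [0.018,-0.034,0]
    - [0.018,-0.034,0]
    - [0.018,-0.034,0]
    - [0.018,-0.034,0]
    - [0.018,-0.034,0]
    - [0.018,-0.034,0]
    - [0.018,-0.034,0]
    - [0.018,-0.034,0]
    - [0.018,-0.034,0]
    - [0.018,-0.034,0]
    - [0.018,-0.034,0]
    - [0,0,0]
  gripper: [0.0854,0.0854,0.0854,0.0854,0.0854,0.0854,0.0854,0.0854,0.0854,0.0854,0.0854,0.0854,0.0854,0.0854,0.0854,0.0854,0.0854,0.0854,0.0854,0.0854]

```text
time: 2.1
tool_pos: [0.5353, 0.0045, 0.3401]
tcp_rot: [-3.138, -0.01, 0.0]
wrist_force: [-0.1, -0.9, 0.7]
width: 0.998
grip_force: 0.0
```

```bash
python3 - <<'E'
from workcell import read_state
s=read_state();print(s['tool_pos'],s['tcp_rot'],s['q'])
E
```

```text
[0.53529215 0.00454122 0.34012279] [-3.13805831e+00 -9.80866255e-03  1.84096826e-04] [-0.04033117 -0.05159489  1.75330174  0.00354076  1.44015671  1.52375203]
```

jog_arm:
  turn:
    - [0,0,0]
    - [0,0,0]
    - [0,0,0]
  delta_pos:
    - [0,0,0.02]
    - [0,0,0]
    - [0,0,0]
  gripper: [0.0854,0.0854,0.0854]

```text
time: 2.35
tool_pos: [0.5322, -0.0013, 0.3194]
tcp_rot: [-3.142, -0.001, 0.006]
wrist_force: [0.5, 0.8, 0.7]
width: 1.0
grip_force: 0.0
```

```bash
python3 - <<'E'
from workcell import read_state,vision
import cv2
s=read_state();print(s['tool_pos'],s['tcp_rot'])
a=vision.read_camera('top')[130:290,180:400,::-1];b=vision.read_camera('scene')[80:260,200:400,::-1]
cv2.imwrite('pics/t1.png',cv2.resize(a,None,fx=2.2,fy=2.2))
cv2.imwrite('pics/j1.png',cv2.hconcat([cv2.resize(a,(396,288)),cv2.resize(b,(320,288))]))
E
```

```text
[ 0.53223382 -0.00125542  0.31942829] [-3.14156062e+00 -9.04895270e-04  6.49517254e-03]
```

View pics/j1.png

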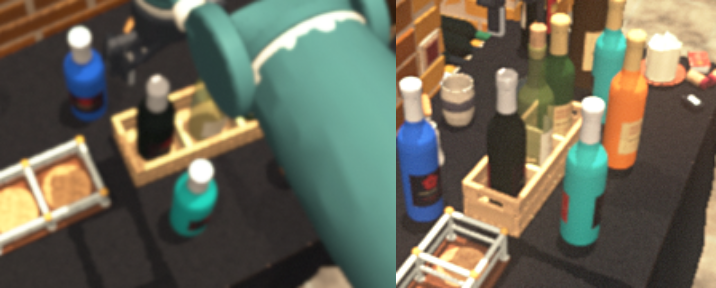

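```bash
python3 - <<'E'
from h import *
X=[(.5322,-.0013,.3194),(.5322,-.0013,.40)]
print((proj('top',X)-[180,130])*1.8,(proj('scene',X)-[200,80])*1.6)
b=vision.read_camera('scene')[:200,170:370,::-1]; cv2.imwrite('pics/s2.png',cv2.resize(b,(600,600),interpolation=cv2.INTER_CUBIC))
print((proj('scene',X)-[170,0])*3)
E
```

```text
[[161.5287418   64.9424243 ]
 [163.84352248  33.71783907]] [[115.35852384  27.16785496]
 [115.88788811 -34.7646604 ]]
[[306.2972322  290.93972805]
 [307.28979021 174.81626174]]
```

View pics/s2.png

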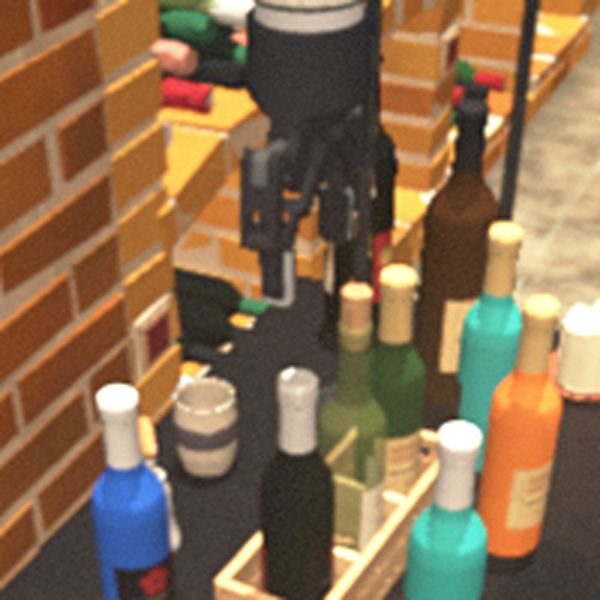

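jog_arm:
  turn:
    - [0,0,0]
    - [0,0,0]
    - [0,0,0]
    - [0,0,0]
    - [0,0,0]
    - [0,0,0]
    - [0,0,0]
    - [0,0,0]
  delta_pos:
    - [0.0075,0.001,0]
    - [0,0,0.02]
    - [0,0,0.025]
    - [0,0,0.025]
    - [0,0,0.025]
    - [0,0,0.025]
    - [0,0,0]
    - [0,0,0]
  gripper: [0.0854,0.0854,0.0854,0.0854,0.0854,0.0854,0.0854,0.0854]

```text
time: 3.17
tool_pos: [0.5404, -0.0026, 0.2005]
tcp_rot: [-3.141, 0.001, 0.004]
wrist_force: [0.3, -0.2, -0.7]
width: 0.998
grip_force: 0.0
```

jog_arm:
  turn:
    - [0,0,0]
    - [0,0,0]
    - [0,0,0]
    - [0,0,0]
    - [0,0,0]
    - [0,0,0]
    - [0,0,0]
    - [0,0,0]
    - [0,0,0]
    - [0,0,0]
  delta_pos:
    - [0,0,0]
    - [0,0,0]
    - [0,0,0]
    - [0,0,0]
    - [0,0,0]
    - [0,0,0]
    - [0,0,0]
    - [0,0,0]
    - [0,0,0]
    - [0,0,0]
  gripper: [0.04,0.04,0.035,0.03,0.015,0.015,0.015,0.015,0.015,0.015]
  grip_force: 60

```text
time: 4.0
tool_pos: [0.5419, -0.0017, 0.2027]
tcp_rot: [-3.141, -0.0, -0.004]
wrist_force: [0.7, 2.4, 6.6]
width: 0.305
grip_force: 59.2
```

jog_arm:
  turn:
    - [0,0,0]
    - [0,0,0]
    - [0,0,0]
    - [0,0,0]
    - [0,0,0]
    - [0,0,0]
    - [0,0,0]
    - [0,0,0]
    - [0,0,0]
    - [0,0,0]
    - [0,0,0]
  delta_pos:
    - [0,0,-0.003]
    - [0,0,-0.007]
    - [0,0,-0.013]
    - [0,0,-0.017]
    - [0,0,-0.02]
    - [0,0,-0.02]
    - [0,0,-0.02]
    - [0,0,-0.015]
    - [0,0,-0.005]
    - [0,0,0]
    - [0,0,0]
  gripper: [0.015,0.015,0.015,0.015,0.015,0.015,0.015,0.015,0.015,0.015,0.015]

```text
time: 4.92
tool_pos: [0.5405, -0.0023, 0.3205]
tcp_rot: [3.142, 0.0, -0.002]
wrist_force: [0.1, 0.6, -8.9]
width: 0.3
grip_force: 59.8
```

```bash
python3 - <<'E'
from h import *
from workcell import read_state
s=read_state();print(s['tool_pos'],s['tcp_rot'],s['width'],s['wrist_force'],s['torque'],s['time'])
b=vision.read_camera('scene')[40:240,170:370,::-1];a=vision.read_camera('top')[130:280,180:330,::-1]
cv2.imwrite('pics/j3.png',cv2.hconcat([cv2.resize(a,(400,400)),cv2.resize(b,(400,400))]))
E
```

```text
[ 0.54051821 -0.00226488  0.32046111] [ 3.14152705e+00  5.25475211e-05 -2.20400050e-03] 0.29998943568252345 [ 0.08146466  0.56103235 -8.85643602] [ 0.03006734  0.05908148 -0.03738348] 4.9167
```

View pics/j3.png

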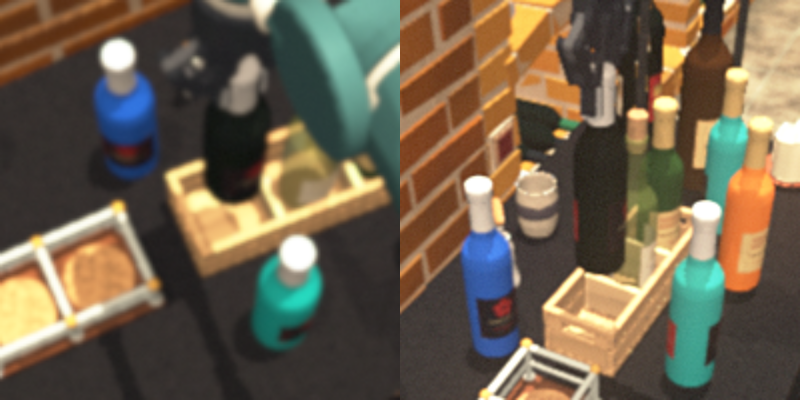

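The dark bottle is gripped and hangs upright: its foot (600,270 in the right crop) is clear of the crate. I'll carry it to the left place.

jog_arm:
  turn:
    - [0,0,0]
    - [0,0,0]
    - [0,0,0]
    - [0,0,0]
    - [0,0,0]
    - [0,0,0]
    - [0,0,0]
    - [0,0,0]
    - [0,0,0]
    - [0,0,0]
    - [0,0,0]
    - [0,0,0]
    - [0,0,0]
    - [0,0,0]
    - [0,0,0]
    - [0,0,0]
    - [0,0,0]
  delta_pos:
    - [0.002,-0.01,0]
    - [0,-0.018,0]
    - [0,-0.026,0]
    - [0,-0.03,0]
    - [0,-0.03,0]
    - [0,-0.03,0]
    - [0,-0.03,0]
    - [0,-0.03,0]
    - [0,-0.03,0]
    - [0,-0.03,0]
    - [0,-0.026,0]
    - [0,-0.02,0]
    - [0,-0.012,0]
    - [0,-0.0067,0]
    - [0,0,0]
    - [0,0,0]
    - [0,0,0]
  gripper: [0.015,0.015,0.015,0.015,0.015,0.015,0.015,0.015,0.015,0.015,0.015,0.015,0.015,0.015,0.015,0.015,0.015]

```text
time: 6.43
tool_pos: [0.5431, 0.3252, 0.321]
tcp_rot: [3.14, -0.001, -0.001]
wrist_force: [-0.0, 0.4, -8.4]
width: 0.303
grip_force: 60.1
```

```bash
python3 - <<'E'
from h import *
from workcell import read_state
s=read_state();print(s['tool_pos'],s['tcp_rot'],s['width'],s['q'],s['time'])
b=vision.read_camera('scene')[100:350,140:340,::-1];a=vision.read_camera('top')[150:300,110:260,::-1]
cv2.imwrite('pics/j4.png',cv2.hconcat([cv2.resize(a,(400,400),interpolation=cv2.INTER_CUBIC),cv2.resize(b,(320,400),interpolation=cv2.INTER_CUBIC)]))
E
```

```text
[0.54308494 0.32520888 0.32102842] [ 3.14031856e+00 -1.41573842e-03 -6.50173815e-04] 0.30342938800197283 [ 5.00708416e-01  1.44692142e-01  1.58276472e+00 -9.29370879e-04
  1.41511096e+00  2.07255095e+00] 6.4333
```

View pics/j4.png

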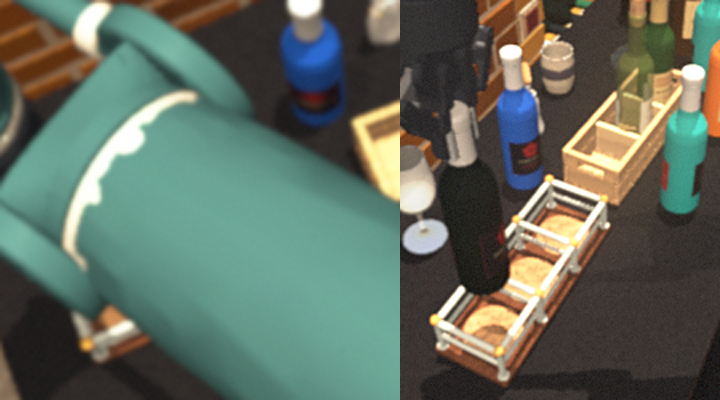

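jog_arm:
  turn:
    - [0,0,0]
    - [0,0,0]
    - [0,0,0]
    - [0,0,0]
    - [0,0,0]
    - [0,0,0]
    - [0,0,0]
    - [0,0,0]
    - [0,0,0]
    - [0,0,0]
  delta_pos:
    - [-0.0005,-0.001,0.008]
    - [0,0,0.015]
    - [0,0,0.018]
    - [0,0,0.018]
    - [0,0,0.018]
    - [0,0,0.013]
    - [0,0,0.008]
    - [0,0,0.006]
    - [0,0,0.003]
    - [0,0,0]
  gripper: [0.015,0.015,0.015,0.015,0.015,0.015,0.015,0.015,0.015,0.015]

```text
time: 7.37
tool_pos: [0.5426, 0.3274, 0.2141]
tcp_rot: [3.142, -0.0, -0.0]
wrist_force: [-1.0, -0.0, -7.5]
width: 0.3
grip_force: 60.0
```

No contact yet; continuing in small steps.

jog_arm:
  turn:
    - [0,0,0]
    - [0,0,0]
    - [0,0,0]
    - [0,0,0]
  delta_pos:
    - [0,0,0.0015]
    - [0,0,0.0015]
    - [0,0,0.001]
    - [0,0,0]
  gripper: [0.015,0.015,0.015,0.015]

```text
time: 7.7
tool_pos: [0.5428, 0.3277, 0.2108]
tcp_rot: [-3.141, -0.0, -0.001]
wrist_force: [-0.1, 0.3, -8.4]
width: 0.3
grip_force: 60.1
```

jog_arm:
  turn:
    - [0,0,0]
    - [0,0,0]
    - [0,0,0]
    - [0,0,0]
  delta_pos:
    - [0,0,0.0015]
    - [0,0,0.001]
    - [0,0,0]
    - [0,0,0]
  gripper: [0.015,0.015,0.015,0.015]

```text
time: 8.03
tool_pos: [0.5435, 0.3281, 0.2108]
tcp_rot: [-3.14, -0.0, -0.005]
wrist_force: [-2.0, -0.9, 5.7]
width: 0.298
grip_force: 61.3
```

jog_arm:
  turn:
    - [0,0,0]
    - [0,0,0]
    - [0,0,0]
    - [0,0,0]
    - [0,0,0]
    - [0,0,0]
    - [0,0,0]
    - [0,0,0]
    - [0,0,0]
    - [0,0,0]
    - [0,0,0]
    - [0,0,0]
  delta_pos:
    - [0,0,0]
    - [0,0,0]
    - [0,0,0]
    - [0,0,0]
    - [0,0,0]
    - [0,0,0]
    - [0,0,-0.01]
    - [0,0,-0.03]
    - [0,0,-0.035]
    - [0,0,-0.035]
    - [0,0,-0.02]
    - [0,0,0]
  gripper: [0.032,0.04,0.05,0.065,0.065,0.065,0.065,0.065,0.065,0.065,0.065,0.065]

```text
time: 9.03
tool_pos: [0.545, 0.3289, 0.3463]
tcp_rot: [-3.136, -0.0, -0.017]
wrist_force: [0.7, 0.4, 0.4]
width: 0.76
grip_force: 0.0
```

jog_arm:
  turn:
    - [0,0,0]
    - [0,0,0]
    - [0,0,0]
    - [0,0,0]
    - [0,0,0]
    - [0,0,0]
    - [0,0,0]
    - [0,0,0]
    - [0,0,0]
    - [0,0,0]
    - [0,0,0]
    - [0,0,0]
    - [0,0,0]
    - [0,0,0]
    - [0,0,0]
    - [0,0,0]
  delta_pos:
    - [0,0.02,0]
    - [0,0.03,0]
    - [0,0.035,0]
    - [0,0.035,0]
    - [0,0.035,0]
    - [0,0.035,0]
    - [0,0.035,0]
    - [0,0.035,0]
    - [0,0.035,0]
    - [0,0.035,0]
    - [0,0.035,0]
    - [0,0.03,0]
    - [-0.008,0.02,0]
    - [0,0.005,0]
    - [0,0,0]
    - [0,0,0]
  gripper: [0.065,0.065,0.065,0.065,0.065,0.065,0.065,0.065,0.065,0.065,0.065,0.065,0.0854,0.0854,0.0854,0.0854]

```text
time: 10.37
tool_pos: [0.5345, -0.0921, 0.3376]
tcp_rot: [-3.141, 0.001, 0.0]
wrist_force: [-0.3, -0.3, -0.6]
width: 0.997
grip_force: 0.0
```

```bash
python3 - <<'E'
from h import *
from workcell import read_state
s=read_state();print(s['tool_pos'],s['tcp_rot'],s['time'])
b=vision.read_camera('scene')[100:350,140:340,::-1];a=vision.read_camera('top')[150:300,110:260,::-1]
cv2.imwrite('pics/j5.png',cv2.hconcat([cv2.resize(a,(400,400),interpolation=cv2.INTER_CUBIC),cv2.resize(b,(320,400),interpolation=cv2.INTER_CUBIC)]))
print((proj('top',[(.5424,.3264,.259),(.5424,.3264,.077)])-[110,150])*400/150,(proj('scene',[(.5424,.3264,.259)])-[140,100])*1.6+[400,0])
E
```

```text
[ 0.53449987 -0.09214859  0.337584  ] [-3.14072609e+00  9.94580314e-04  2.85331508e-04] 10.3667
[[ 63.55602068 226.66103241]
 [112.83551195 279.5093612 ]] [[466.62578312 195.22803149]]
```

View pics/j5.png

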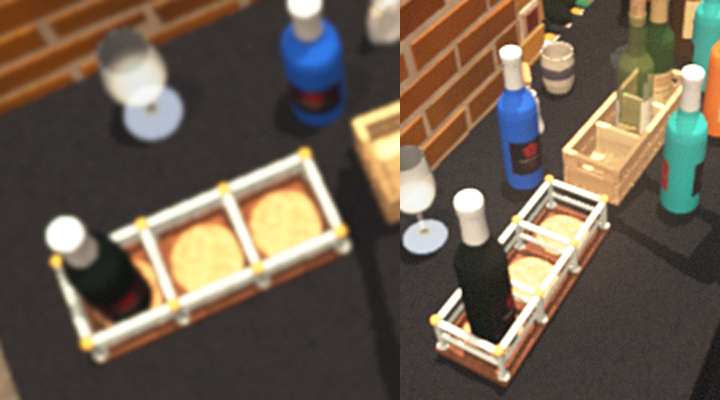

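The dark bottle stands upright in the left place (top at 67,231), and its position matches the prediction. Next the pale one.

jog_arm:
  turn:
    - [0,0,0]
    - [0,0,0]
    - [0,0,0]
    - [0,0,0]
    - [0,0,0]
    - [0,0,0]
    - [0,0,0]
    - [0,0,0]
  delta_pos:
    - [0,-0.0005,0.02]
    - [0,0,0.025]
    - [0,0,0.025]
    - [0,0,0.025]
    - [0,0,0.02]
    - [0,0,0.0085]
    - [0,0,0]
    - [0,0,0]
  gripper: [0.0854,0.0854,0.0854,0.0854,0.0854,0.0854,0.0854,0.0854]

```text
time: 11.13
tool_pos: [0.5348, -0.0912, 0.2146]
tcp_rot: [-3.141, -0.002, 0.0]
wrist_force: [0.8, -0.1, 0.5]
width: 1.002
grip_force: 0.0
```

jog_arm:
  turn:
    - [0,0,0]
    - [0,0,0]
    - [0,0,0]
    - [0,0,0]
    - [0,0,0]
    - [0,0,0]
    - [0,0,0]
    - [0,0,0]
    - [0,0,0]
    - [0,0,0]
  delta_pos:
    - [0,0,0]
    - [0,0,0]
    - [0,0,0]
    - [0,0,0]
    - [0,0,0]
    - [0,0,0]
    - [0,0,0]
    - [0,0,0]
    - [0,0,0]
    - [0,0,0]
  gripper: [0.04,0.04,0.035,0.03,0.015,0.015,0.015,0.015,0.015,0.015]
  grip_force: 50

```text
time: 11.97
tool_pos: [0.5351, -0.0916, 0.2153]
tcp_rot: [-3.141, 0.0, -0.003]
wrist_force: [-0.1, 2.7, 6.8]
width: 0.301
grip_force: 49.1
```

jog_arm:
  turn:
    - [0,0,0]
    - [0,0,0]
    - [0,0,0]
    - [0,0,0]
    - [0,0,0]
    - [0,0,0]
    - [0,0,0]
    - [0,0,0]
    - [0,0,0]
    - [0,0,0]
    - [0,0,0]
  delta_pos:
    - [0,0,-0.003]
    - [0,0,-0.007]
    - [0,0,-0.013]
    - [0,0,-0.017]
    - [0,0,-0.02]
    - [0,0,-0.02]
    - [0,0,-0.02]
    - [0,0,-0.015]
    - [0,0,-0.005]
    - [0,0,0]
    - [0,0,0]
  gripper: [0.015,0.015,0.015,0.015,0.015,0.015,0.015,0.015,0.015,0.015,0.015]

```text
time: 12.88
tool_pos: [0.5342, -0.0921, 0.3338]
tcp_rot: [3.142, -0.0, -0.001]
wrist_force: [-0.2, -0.9, -4.3]
width: 0.298
grip_force: 49.5
```

jog_arm:
  turn:
    - [0,0,0]
    - [0,0,0]
    - [0,0,0]
    - [0,0,0]
    - [0,0,0]
    - [0,0,0]
    - [0,0,0]
    - [0,0,0]
    - [0,0,0]
    - [0,0,0]
    - [0,0,0]
    - [0,0,0]
    - [0,0,0]
    - [0,0,0]
    - [0,0,0]
    - [0,0,0]
    - [0,0,0]
  delta_pos:
    - [0.0055,-0.01,0]
    - [0,-0.018,0]
    - [0,-0.026,0]
    - [0,-0.03,0]
    - [0,-0.03,0]
    - [0,-0.03,0]
    - [0,-0.03,0]
    - [0,-0.03,0]
    - [0,-0.03,0]
    - [0,-0.03,0]
    - [0,-0.026,0]
    - [0,-0.02,0]
    - [0,-0.012,0]
    - [0,-0.008,0]
    - [0,0,0]
    - [0,0,0]
    - [0,0,0]
  gripper: [0.015,0.015,0.015,0.015,0.015,0.015,0.015,0.015,0.015,0.015,0.015,0.015,0.015,0.015,0.015,0.015,0.015]

```text
time: 14.3
tool_pos: [0.54, 0.2369, 0.3339]
tcp_rot: [3.141, -0.001, -0.001]
wrist_force: [-0.1, -0.5, -3.8]
width: 0.304
grip_force: 50.0
```

```bash
python3 - <<'E'
from h import *
from workcell import read_state
s=read_state();print(s['tool_pos'],s['tcp_rot'],s['time'])
b=vision.read_camera('scene')[80:330,160:360,::-1]
cv2.imwrite('pics/j6.png',cv2.resize(b,(480,600),interpolation=cv2.INTER_CUBIC))
E
```

```text
[0.54003604 0.23692768 0.33394448] [ 3.14052837e+00 -1.12612691e-03 -7.42394182e-04] 14.3
```

View pics/j6.png

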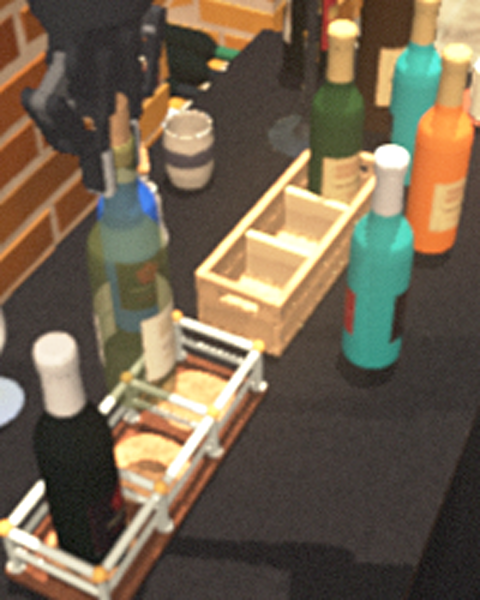

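The pale bottle hangs upright over the middle place (crop 130,380), clear of the dark one. Lowering.

jog_arm:
  turn:
    - [0,0,0]
    - [0,0,0]
    - [0,0,0]
    - [0,0,0]
    - [0,0,0]
    - [0,0,0]
    - [0,0,0]
    - [0,0,0]
    - [0,0,0]
    - [0,0,0]
    - [0,0,0]
    - [0,0,0]
  delta_pos:
    - [0,-0.0005,0.008]
    - [0,0,0.015]
    - [0,0,0.018]
    - [0,0,0.018]
    - [0,0,0.018]
    - [0,0,0.013]
    - [0,0,0.008]
    - [0,0,0.006]
    - [0,0,0.003]
    - [0,0,0.001]
    - [0,0,0]
    - [0,0,0]
  gripper: [0.015,0.015,0.015,0.015,0.015,0.015,0.015,0.015,0.015,0.015,0.015,0.015]

```text
time: 15.35
tool_pos: [0.5407, 0.2388, 0.2274]
tcp_rot: [-3.141, -0.0, -0.003]
wrist_force: [0.0, -0.3, -4.7]
width: 0.303
grip_force: 49.9
```

jog_arm:
  turn:
    - [0,0,0]
    - [0,0,0]
    - [0,0,0]
    - [0,0,0]
    - [0,0,0]
    - [0,0,0]
  delta_pos:
    - [0,0,0.0015]
    - [0,0,0.0015]
    - [0,0,0.0015]
    - [0,0,0.001]
    - [0,0,0]
    - [0,0,0]
  gripper: [0.015,0.015,0.015,0.015,0.015,0.015]

```text
time: 15.85
tool_pos: [0.5411, 0.239, 0.2232]
tcp_rot: [-3.14, -0.0, -0.005]
wrist_force: [-0.6, -0.0, 5.5]
width: 0.302
grip_force: 50.9
```

jog_arm:
  turn:
    - [0,0,0]
    - [0,0,0]
    - [0,0,0]
    - [0,0,0]
    - [0,0,0]
    - [0,0,0]
    - [0,0,0]
    - [0,0,0]
    - [0,0,0]
    - [0,0,0]
    - [0,0,0]
    - [0,0,0]
  delta_pos:
    - [0,0,0]
    - [0,0,0]
    - [0,0,0]
    - [0,0,0]
    - [0,0,0]
    - [0,0,0]
    - [0,0,-0.01]
    - [0,0,-0.03]
    - [0,0,-0.035]
    - [0,0,-0.03]
    - [0,0,-0.015]
    - [0,0,0]
  gripper: [0.032,0.04,0.05,0.065,0.065,0.065,0.065,0.065,0.065,0.065,0.065,0.065]

```text
time: 16.85
tool_pos: [0.5423, 0.2394, 0.3476]
tcp_rot: [-3.138, -0.0, -0.015]
wrist_force: [0.7, -0.3, -0.1]
width: 0.76
grip_force: 0.0
```

jog_arm:
  turn:
    - [0,0,0]
    - [0,0,0]
    - [0,0,0]
    - [0,0,0]
    - [0,0,0]
    - [0,0,0]
    - [0,0,0]
    - [0,0,0]
    - [0,0,0]
    - [0,0,0]
    - [0,0,0]
    - [0,0,0]
    - [0,0,0]
    - [0,0,0]
    - [0,0,0]
    - [0,0,0]
  delta_pos:
    - [0,0.02,0]
    - [0,0.03,0]
    - [0,0.035,0]
    - [0,0.035,0]
    - [0,0.035,0]
    - [0,0.035,0]
    - [0,0.035,0]
    - [0,0.035,0]
    - [0,0.035,0]
    - [0,0.035,0]
    - [0,0.035,0]
    - [0,0.03,0]
    - [-0.0095,0.015,0]
    - [0,0.005,0]
    - [0,0,0]
    - [0,0,0]
  gripper: [0.065,0.065,0.065,0.065,0.065,0.065,0.065,0.065,0.065,0.065,0.065,0.065,0.0854,0.0854,0.0854,0.0854]

```text
time: 18.18
tool_pos: [0.5304, -0.176, 0.3402]
tcp_rot: [-3.141, 0.001, 0.001]
wrist_force: [0.2, 0.1, -0.2]
width: 0.997
grip_force: 0.0
```

```bash
python3 - <<'E'
from h import *
from workcell import read_state
s=read_state();print(s['tool_pos'],s['tcp_rot'],s['time'])
b=vision.read_camera('scene')[80:330,160:360,::-1]
a=vision.read_camera('top')[150:300,110:260,::-1]
cv2.imwrite('pics/j7.png',cv2.hconcat([cv2.resize(a,(400,400),interpolation=cv2.INTER_CUBIC),cv2.resize(b,(320,400),interpolation=cv2.INTER_CUBIC)]))
E
```

```text
[ 0.530437   -0.17604589  0.34023243] [-3.14057159e+00  5.97670117e-04  9.45325290e-04] 18.1833
```

View pics/j7.png

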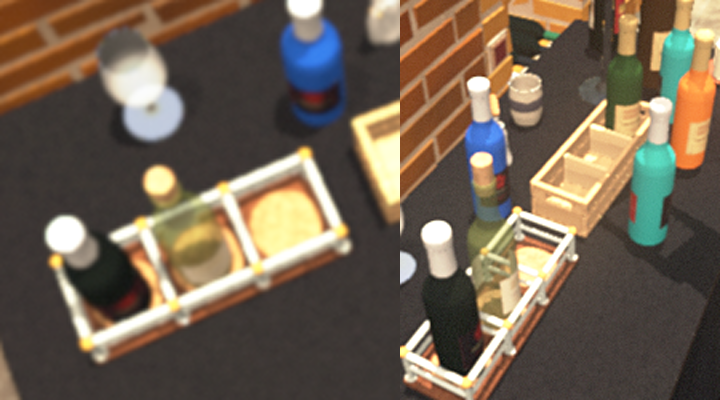

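The dark and pale bottles stand in the left and middle places. Green next.

jog_arm:
  turn:
    - [0,0,0]
    - [0,0,0]
    - [0,0,0]
    - [0,0,0]
    - [0,0,0]
    - [0,0,0]
    - [0,0,0]
    - [0,0,0]
    - [0,0,0]
  delta_pos:
    - [0,0,0.02]
    - [0,0,0.025]
    - [0,0,0.025]
    - [0,0,0.025]
    - [0,0,0.025]
    - [0,0,0.015]
    - [0,0,0.004]
    - [0,0,0]
    - [0,0,0]
  gripper: [0.0854,0.0854,0.0854,0.0854,0.0854,0.0854,0.0854,0.0854,0.0854]

```text
time: 19.03
tool_pos: [0.5313, -0.1759, 0.2027]
tcp_rot: [3.141, 0.002, 0.002]
wrist_force: [0.1, -0.3, 0.1]
width: 1.001
grip_force: 0.0
```

jog_arm:
  turn:
    - [0,0,0]
    - [0,0,0]
    - [0,0,0]
    - [0,0,0]
    - [0,0,0]
    - [0,0,0]
    - [0,0,0]
    - [0,0,0]
    - [0,0,0]
    - [0,0,0]
  delta_pos:
    - [0,0,0]
    - [0,0,0]
    - [0,0,0]
    - [0,0,0]
    - [0,0,0]
    - [0,0,0]
    - [0,0,0]
    - [0,0,0]
    - [0,0,0]
    - [0,0,0]
  gripper: [0.04,0.04,0.035,0.03,0.015,0.015,0.015,0.015,0.015,0.015]
  grip_force: 60

```text
time: 19.87
tool_pos: [0.531, -0.176, 0.2027]
tcp_rot: [-3.141, 0.0, -0.002]
wrist_force: [-0.7, 3.1, 5.0]
width: 0.305
grip_force: 58.8
```

jog_arm:
  turn:
    - [0,0,0]
    - [0,0,0]
    - [0,0,0]
    - [0,0,0]
    - [0,0,0]
    - [0,0,0]
    - [0,0,0]
    - [0,0,0]
    - [0,0,0]
    - [0,0,0]
    - [0,0,0]
  delta_pos:
    - [0,0,-0.003]
    - [0,0,-0.007]
    - [0,0,-0.013]
    - [0,0,-0.017]
    - [0,0,-0.02]
    - [0,0,-0.02]
    - [0,0,-0.02]
    - [0,0,-0.015]
    - [0,0,-0.005]
    - [0,0,0]
    - [0,0,0]
  gripper: [0.015,0.015,0.015,0.015,0.015,0.015,0.015,0.015,0.015,0.015,0.015]

```text
time: 20.78
tool_pos: [0.5301, -0.1766, 0.321]
tcp_rot: [-3.141, 0.0, 0.002]
wrist_force: [-0.2, 0.3, -7.8]
width: 0.306
grip_force: 59.8
```

jog_arm:
  turn:
    - [0,0,0]
    - [0,0,0]
    - [0,0,0]
    - [0,0,0]
    - [0,0,0]
    - [0,0,0]
    - [0,0,0]
    - [0,0,0]
    - [0,0,0]
    - [0,0,0]
    - [0,0,0]
    - [0,0,0]
    - [0,0,0]
    - [0,0,0]
    - [0,0,0]
    - [0,0,0]
    - [0,0,0]
  delta_pos:
    - [0.0065,-0.01,0]
    - [0,-0.018,0]
    - [0,-0.026,0]
    - [0,-0.03,0]
    - [0,-0.03,0]
    - [0,-0.03,0]
    - [0,-0.03,0]
    - [0,-0.03,0]
    - [0,-0.03,0]
    - [0,-0.03,0]
    - [0,-0.026,0]
    - [0,-0.018,0]
    - [0,-0.012,0]
    - [0,-0.006,0]
    - [0,0,0]
    - [0,0,0]
    - [0,0,0]
  gripper: [0.015,0.015,0.015,0.015,0.015,0.015,0.015,0.015,0.015,0.015,0.015,0.015,0.015,0.015,0.015,0.015,0.015]

```text
time: 22.2
tool_pos: [0.537, 0.1483, 0.3215]
tcp_rot: [3.141, -0.001, -0.001]
wrist_force: [-0.1, 0.1, -8.6]
width: 0.302
grip_force: 60.2
```

```bash
python3 - <<'E'
from h import *
from workcell import read_state
s=read_state();print(s['tool_pos'],s['tcp_rot'],s['time'])
b=vision.read_camera('scene')[80:330,160:360,::-1]
cv2.imwrite('pics/j8.png',cv2.resize(b,(480,600),interpolation=cv2.INTER_CUBIC))
E
```

```text
[0.53702632 0.14834249 0.32145354] [ 3.14053549e+00 -1.36359487e-03 -7.99788677e-04] 22.2
```

View pics/j8.png

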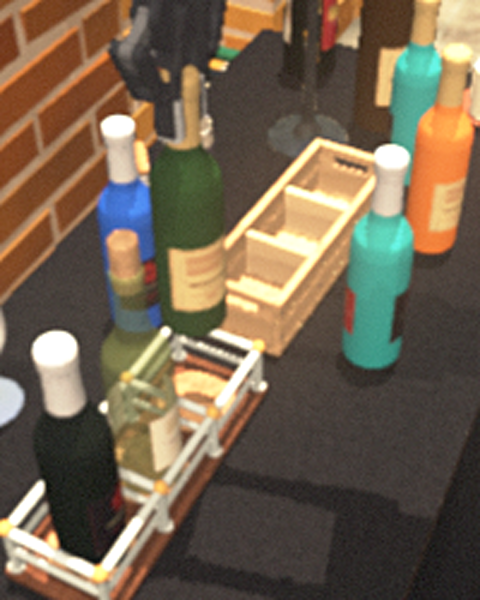

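The green bottle hangs upright above the right place (crop 195,330), clear of the pale one.

jog_arm:
  turn:
    - [0,0,0]
    - [0,0,0]
    - [0,0,0]
    - [0,0,0]
    - [0,0,0]
    - [0,0,0]
    - [0,0,0]
    - [0,0,0]
    - [0,0,0]
    - [0,0,0]
    - [0,0,0]
    - [0,0,0]
  delta_pos:
    - [0,-0.001,0.008]
    - [0,0,0.015]
    - [0,0,0.018]
    - [0,0,0.018]
    - [0,0,0.018]
    - [0,0,0.013]
    - [0,0,0.008]
    - [0,0,0.006]
    - [0,0,0.003]
    - [0,0,0]
    - [0,0,0]
    - [0,0,0]
  gripper: [0.015,0.015,0.015,0.015,0.015,0.015,0.015,0.015,0.015,0.015,0.015,0.015]

```text
time: 23.25
tool_pos: [0.5379, 0.1507, 0.2161]
tcp_rot: [-3.141, -0.0, -0.004]
wrist_force: [-0.0, 0.4, -7.3]
width: 0.297
grip_force: 60.2
```

jog_arm:
  turn:
    - [0,0,0]
    - [0,0,0]
    - [0,0,0]
    - [0,0,0]
    - [0,0,0]
    - [0,0,0]
  delta_pos:
    - [0,0,0.0015]
    - [0,0,0.0015]
    - [0,0,0.0015]
    - [0,0,0.001]
    - [0,0,0]
    - [0,0,0]
  gripper: [0.015,0.015,0.015,0.015,0.015,0.015]

```text
time: 23.75
tool_pos: [0.5377, 0.1507, 0.2106]
tcp_rot: [-3.141, -0.0, -0.003]
wrist_force: [-0.6, 0.1, -0.2]
width: 0.301
grip_force: 60.8
```

Just touching; 1 mm more, then release and rise.

jog_arm:
  turn:
    - [0,0,0]
    - [0,0,0]
    - [0,0,0]
  delta_pos:
    - [0,0,0.001]
    - [0,0,0]
    - [0,0,0]
  gripper: [0.015,0.015,0.015]

```text
time: 24.0
tool_pos: [0.5381, 0.1509, 0.2106]
tcp_rot: [-3.141, -0.0, -0.005]
wrist_force: [-1.5, 0.2, 5.4]
width: 0.299
grip_force: 61.5
```

jog_arm:
  turn:
    - [0,0,0]
    - [0,0,0]
    - [0,0,0]
    - [0,0,0]
    - [0,0,0]
    - [0,0,0]
    - [0,0,0]
    - [0,0,0]
    - [0,0,0]
    - [0,0,0]
    - [0,0,0]
    - [0,0,0]
  delta_pos:
    - [0,0,0]
    - [0,0,0]
    - [0,0,0]
    - [0,0,0]
    - [0,0,0]
    - [0,0,0]
    - [0,0,-0.01]
    - [0,0,-0.03]
    - [0,0,-0.035]
    - [0,0,-0.035]
    - [0,0,-0.02]
    - [0,0,0]
  gripper: [0.032,0.04,0.05,0.065,0.065,0.065,0.065,0.065,0.065,0.065,0.065,0.065]

```text
time: 25.0
tool_pos: [0.5398, 0.1511, 0.3462]
tcp_rot: [-3.139, -0.0, -0.018]
wrist_force: [0.7, -0.1, 1.4]
width: 0.762
grip_force: 0.0
```

jog_arm:
  turn:
    - [0,0,0]
    - [0,0,0]
    - [0,0,0]
    - [0,0,0]
    - [0,0,0]
    - [0,0,0]
    - [0,0,0]
    - [0,0,0]
    - [0,0,0]
    - [0,0,0]
  delta_pos:
    - [0,0.02,0]
    - [0,0.03,0]
    - [0,0.035,0]
    - [0,0.035,0]
    - [0,0.035,0]
    - [0,0.035,0]
    - [0,0.035,0]
    - [0,0.02,0]
    - [0,0,0]
    - [0,0,0]
  gripper: [0.065,0.065,0.065,0.065,0.065,0.065,0.065,0.065,0.065,0.065]

```text
time: 25.83
tool_pos: [0.5367, -0.0954, 0.3378]
tcp_rot: [-3.141, 0.004, 0.001]
wrist_force: [0.5, 0.4, -0.1]
width: 0.762
grip_force: 0.0
```

```bash
python3 - <<'E'
from h import *
from workcell import read_state
s=read_state();print(s['tool_pos'],s['wrist_force'],s['time'])
b=vision.read_camera('scene')[80:330,150:350,::-1]
a=vision.read_camera('top')[150:300,110:260,::-1]
cv2.imwrite('pics/j9.png',cv2.hconcat([cv2.resize(a,(400,400),interpolation=cv2.INTER_CUBIC),cv2.resize(b,(320,400),interpolation=cv2.INTER_CUBIC)]))
P=np.array([(.5424,.3264),(.5397,.2384),(.537,.1504)]);X=np.c_[P,[.259,.286,.259]]
print((proj('top',X)-[110,150])*400/150,(proj('scene',X)-[150,80])*1.6+[400,0])
E
```

```text
[ 0.5366657  -0.09537006  0.33784255] [ 0.48591459  0.36553961 -0.14551726] 25.8333
[[ 63.55602068 226.66103241]
 [157.69359165 173.31419344]
 [261.39687178 142.1231137 ]] [[450.62578312 227.22803149]
 [495.50823603 156.18204703]
 [538.06006906 131.00961353]]
```

View pics/j9.png

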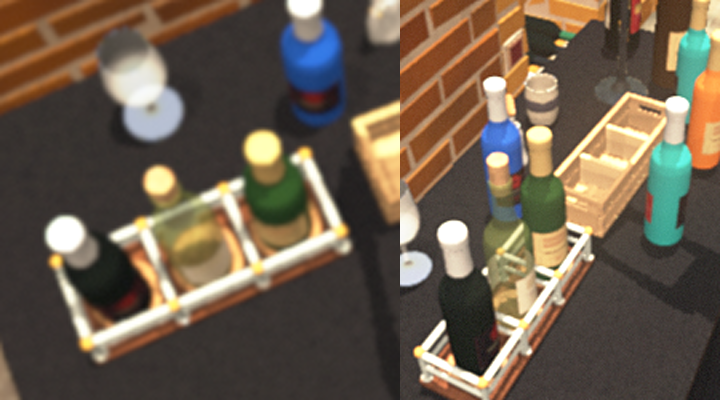

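All three bottles stand upright in the rack in the order dark, pale, green. Their tops, at (67,229), (160,172) and (263,143), are within about 4 crop pixels (a few mm) of the predicted positions. The glass and the blue bottle have not moved. Handing in.

```bash
python3 -c "
from workcell import ticket
print(ticket.finish_job())"
```

```text
the job is handed in; nothing more can be done
None
```

The job is handed in, with no verdict returned: dark, pale and green stand upright and released in the left, middle and right places of the rack, in their crate order, after about 26 s of the 80 s allowed.

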